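# Dock a module carrier round the bend and close the keeper

## Task

Slide the round carrier with the blue module along its track and round the bend until it rests against the docking block, pushing it gently: no more than 12 newtons on it at any moment (too little for a grip), and never lifted or tipped. Then swing the yellow keeper bar fully across the lane behind it, let go, and leave the other things on the bench where they are.

Things in the scene. Friction and masses are not known exactly. Their poses are not given: they have to be found in the camera images.
- carrier_mid (a point): The carrier: loose orange disc, 96 mm diameter, 36 mm high, with a blue module (64 x 48 mm, 24 mm high, green terminals) fixed on top; about 67 mm high, 0.2 to 0.45 kg. The point is the centre of the disc, half-way up (18 mm above the track's plate), z up; its yaw does not matter. It starts in the entry lane and slides easily on the plate (about 1 N).
- home (a point): Where carrier_mid is when the carrier touches the grey docking block. Axes of the fixed track: x = along the docking lane towards the block, whose face is 48 mm ahead, z up. It is 24 mm above the table, 18 mm above the track's 6 mm aluminium plate. The docking lane's centreline runs towards +x at y = 0, from the bend's end at x = -70 mm to here.
- bend (a point): Centre of the track's quarter bend, at x = -70, y = +100 mm in home's axes, same height and axes. The bend's centreline has radius 100 mm. The track is a channel, 102 mm wide all along, between black side walls 8 mm thick that stand 20 mm above the plate.
- keeper_peg (a point): Red upright peg on the free end of the yellow keeper bar: 16 mm diameter; the point is on its axis 62 mm above the table; the peg stands from the top of the bar (44 mm above the table) to 80 mm above the table. It is to be pushed or gripped to swing the bar.
- keeper_pivot (a point): The keeper bar's vertical hinge axis, at the height of keeper_peg and 138 mm from it, at x = -60, y = -69 mm in the axes of home. The bar is 12 mm wide and 14 mm high, its underside 30 mm above the table, and swings over the walls.
- keeper (a joint): Angle of the keeper bar, rad. At 0 it points from its pivot along -x of home, outside the track; it grows as the bar swings clockwise seen from above, over the bend into the lane. At 1.57 (its stop) it lies across the docking lane, 6 mm behind a carrier that is home. Starts open, -0.5 to -0.1; light friction (about 0.4 N at the peg); stays where left.
- multimeter: Bystander: yellow multimeter lying flat, 140 x 74 x 32 mm. Origin under its centre.
- meter_a: Bystander: white meter module, 90 x 72 x 57 mm, beside the track inside the bend. Origin under its centre.
- meter_b: Bystander: white meter module, 90 x 72 x 57 mm. Origin under its centre.
- screwdriver: Bystander: red-handled screwdriver, 190 mm, lying.
- spray: Bystander: bottle, 56 mm diameter, 150 mm high, standing. Origin under its centre.
- partsbox: Bystander: blue divided parts box, 120 x 90 x 40 mm. Origin under its centre.
- tape: Bystander: black roll of tape lying flat, 90 mm diameter, 20 mm high. Origin under its centre.
- entry (a point): Middle of the open outer end of the entry lane, at x = -170, y = +340 mm in home's axes, same height and axes. The entry lane's centreline runs straight from here along -y for 240 mm to the bend.

How it is judged:
On the way, in this order (a step that is already met when the one before it is completed fails the run):
1. the carrier is round the bend and up to the docking block (within 20 mm) (horizontal distance between carrier_mid and home below 0.02 m), for 0.2 s.
2. the keeper bar is swung across behind it (value of joint keeper above 1.45 rad), for 0.2 s.
At the end, for the whole second after the job is handed in: The carrier stands flat at the docking block, its centre within 10 mm of home and at rest, and the keeper bar is across the lane behind it (joint above 1.45 of 1.57 rad), everything released (horizontal distance between carrier_mid and home below 0.01 m and z of carrier_mid in the frame of home below 0.004 m and angle between carrier_mid's own z axis and vertical below 0.08 rad and value of joint keeper above 1.45 rad and linear speed of carrier below 0.02 m/s); the robot touches nothing.
It fails at once if the carrier or its module is pushed or squeezed with more than 12 N, by the robot or by the keeper bar (contact force between any of the fingers, the arm, keeper and carrier above 12 N).
It fails at once if the carrier is lifted (over 10 mm) or tipped (over 0.2 rad) (z of carrier_mid in the frame of home above 0.01 m or angle between carrier_mid's own z axis and vertical above 0.2 rad).
It fails at once if a bystander is moved by more than 30 mm (distance of any of multimeter, meter_a, meter_b, screwdriver, spray, partsbox, tape from where it was at the start of the episode above 0.03 m).
It also fails if it takes over 72 s, if anything falls off the work surface, if the arm or the gripper's body presses on something with over 40 N, if the wrist force passes 120 N, or if a joint passes its speed limit or range.

## Robot

A 7-joint arm with a two-finger parallel gripper is mounted at the origin on the work surface. World frame = base frame: x ahead of the robot, y to its left, z up, the work surface at z = 0. Lengths are in m, angles in rad, forces in N, time in s.
With the tool pointing down it reaches from about 0.4 to 0.875 m from the base axis. Payload 19.3 kg.
Tool frame: the origin (TCP) lies midway between the tips of the shut fingers; the grasp point (between the pads) lies 19 mm behind it (bot.pinch_z is the distance from the TCP to the grasp point, in m); z points along the fingers, y is the line along which they close (so a half turn about z gives the same grasp; the last joint's range is limited). The gripper opens to 85 mm and grips with 20 to 120 N. Pads are 22 mm wide; open, the fingers measure 114 mm over their backs; the gripper's body (76 mm by 85 mm) begins 54 mm behind the grasp point. The pads swing forward as they close: fully open they stand 13 mm farther back than shut.
Start: joints at [-1.205, 0.521, -0.036, 1.599, 0.021, 1.021, -0.113], TCP at [0.264, 0.567, 0.231] pointing down, gripper open.
Joint ranges: [-2.91, 2.91], [-0.3, 2.13], [-1.5, 1.42], [0.17, 2.43], [-1.26, 4.41], [0.16, 1.93], [-2.52, 2.52]. Speed limits (rad/s): [1.89, 1.89, 2.39, 2.39, 3.01, 3.01, 3.01].

## Interface

Orientations are given as [roll, pitch, yaw] about the fixed x, y, z axes, in that order (R = Rz(yaw) Ry(pitch) Rx(roll)).
In Python, from workcell import observe, viewer, bot gives the robot as it stands. The module is installed in compiled form; this text tells all that it offers.
- The arm moves only by the tool play_rows, never from a script. Its argument "motion" is a list of rows, each a list of 7 numbers: the shift along the tool's x, y, z in cm, then the turn, a rotation vector about the tool's x, y, z in rad, then the opening, from -1 (shut) to 1 (fully open), so that 0 is half open. A call has exactly 5 rows; each row is the pose to reach, as a shift and turn from the pose commanded when the call began, along the tool's axes at that moment; what a row does not reach only later rows make up. A row lasts 1/10 s, in which the tool goes at most 50 mm and 8.59 degrees, less where a joint would pass 70% of its speed; a pose out of reach is approached as far as the arm can. A call with a gripper value outside its range is refused whole. The fingers move at their own pace and stop on an object; "squeeze" is the grip in N (left out, the last holds). Time passes only in rows, so rows that repeat a pose let the fingers close, or fill a call up. It gives the time, the measured TCP pose, the force, the opening and the grip force at its end, in the units of the state.
- observe(): the state, without advancing time (a new reading comes with each control period).
- viewer.grab_frame(name): name is "side" or "top" or "wrist"; returns (picture, depth): 400x640x3 uint8, red, green, blue; 400x640 float32, m along the optical axis (not along the pixel's ray), 0 where there is no reading.
- viewer.camera_info(name): a dict with "fx", "fy", "cx", "cy" (pixels), "k1" (the pictures are not rectified: a ray, as slopes to the right and down, at radius r is drawn at 1 + k1 r^2 times it, then the intrinsics apply), "R" (3x3) and "t" (3): a world point X has camera coordinates R X + t. Camera axes: x right, y down, z forward; pixel columns grow to the right and rows downward; lengths in m; the calibration is good to about 2 mm. A picture is of the moment at which its call begins: read the wrist's pose just before it. camera_info takes no time and is no camera call; for the wrist camera it gives the pose at the moment of the call.
- bot.job_done(): hands the job in; it is judged then, once.
The state is a dict: "clock": time; "qpos": joint angles; "qd": joint speeds; "joint_efforts": joint torques, N m; "position": TCP position; "tool_rot": TCP orientation; "force": force on the tool from outside, world axes, zero at the start; "moment": the same for the moment, N m; "grip_width": finger opening in m; "finger_force": force on a finger pad.
Only numpy, scipy, OpenCV 4.12 (cv2) and the standard library are available. Lean on these libraries where they do the work, as an engineer would, in place of code of your own. Each camera call takes 0.05 s, during which the arm holds its last target. There are 200 camera calls.

## Working session

There is one attempt and no reset: what is moved stays moved. The work goes in short steps, Python scripts to look and compute and a tool call to move; the robot and the scene stay as the last step left them, time stands still between calls to the robot, and variables do not carry over. Pictures are saved under pics/ and viewed, at most 10 in all, crops included, and the job is handed in when it is done.

Besides the shell and the picture viewer there is one more tool, called after "Call:" by a JSON object that holds its "op" and its "data", one argument or row to a line. play_rows: Moves the arm, as the interface text tells. Its arguments: {"type":"object","properties":{"motion":{"type":"array"},"squeeze":{"type":"number"}},"required":["motion"]}

```bash
mkdir -p pics
cat > h.py <<'E'
import numpy as np, cv2
from workcell import observe, viewer, bot
def cam(n):
    return viewer.camera_info(n)
def ray(ci,px):
    K=np.array([[ci['fx'],0,ci['cx']],[0,ci['fy'],ci['cy']],[0,0,1.]])
    p=cv2.undistortPoints(np.array(px,float).reshape(-1,1,2),K,np.array([ci['k1'],0,0,0.])).reshape(-1,2)
    R=np.array(ci['R']);t=np.array(ci['t'])
    d=np.c_[p,np.ones(len(p))]@R
    return -R.T@t,d
def onplane(ci,px,z):
    c,d=ray(ci,px)
    return c+d*((z-c[2])/d[:,2])[:,None]
E
python3 - <<'E'
from h import *
s=observe();print({k:np.round(v,3) for k,v in s.items()})
for n in ['top','side']:
    im,d=viewer.grab_frame(n);cv2.imwrite(f'pics/{n}0.png',im[:,:,::-1]);np.savez(f'{n}0.npz',im=im,d=d)
    ci=cam(n);print(n,{k:np.round(v,3).tolist() for k,v in ci.items()})
E
```

```text
{'clock': np.float64(0.0), 'qpos': array([-1.205,  0.522, -0.036,  1.6  ,  0.021,  1.021, -0.113]), 'qd': array([-0.001,  0.   , -0.001,  0.002, -0.001, -0.002,  0.001]), 'joint_efforts': array([ 0.0000e+00, -9.2709e+01,  1.9800e+00, -3.6995e+01,  1.8000e-02,
        8.0000e-03,  0.0000e+00]), 'position': array([0.264, 0.566, 0.231]), 'tool_rot': array([-3.14 ,  0.   ,  2.706]), 'force': array([ 0.484, -1.066,  0.528]), 'moment': array([ 0.014, -0.023,  0.009]), 'finger_force': np.float64(0.0), 'grip_width': np.float64(0.085)}
top {'fx': 415.162, 'fy': 415.162, 'cx': 321.796, 'cy': 202.239, 'k1': -0.014, 'R': [[-0.01, -1.0, -0.011], [-0.995, 0.011, -0.094], [0.094, 0.01, -0.995]], 't': [-0.013, 0.55, 1.321]}
side {'fx': 408.105, 'fy': 408.105, 'cx': 327.66, 'cy': 195.02, 'k1': -0.101, 'R': [[0.758, 0.652, -0.018], [0.388, -0.473, -0.791], [-0.525, 0.592, -0.611]], 't': [-0.391, -0.172, 1.796]}
```

View pics/top0.png

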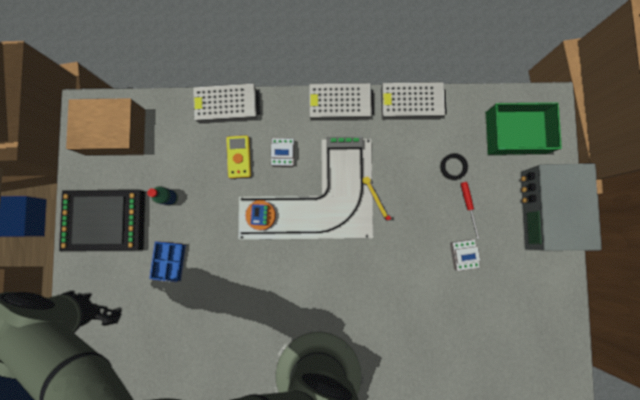

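View pics/side0.png

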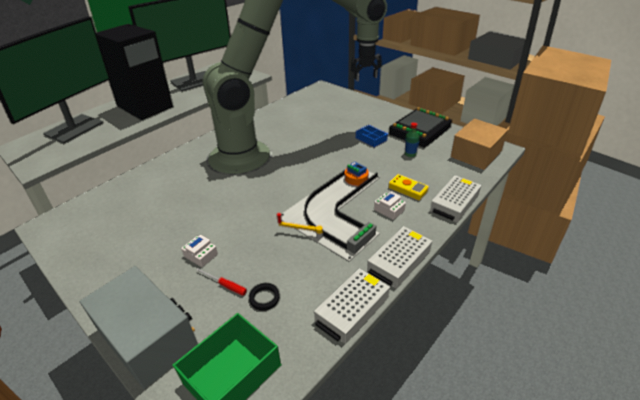

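The top view shows the entry lane at left (240,215) holding the carrier at (261,215). The bend is near (345,215), and the docking block is at (345,141). The keeper pivot is at (367,180) and the red peg at (389,218). Home's axes are roughly the world axes.

Run:
```python
from h import *
z=np.load('top0.npz');im=z['im'];ci=cam('top')
big=cv2.resize(im[125:250,225:405],None,fx=4,fy=4,interpolation=cv2.INTER_CUBIC);cv2.imwrite('pics/topcrop.png',big[:,:,::-1])
hsv=cv2.cvtColor(im,cv2.COLOR_RGB2HSV)
g=im.max(2).astype(int)
H,S,V=[hsv[...,i].astype(int) for i in range(3)]
yy,xx=np.mgrid[:400,:640]
def cen(m,zz,name):
    y,x=np.nonzero(m);p=onplane(ci,np.c_[x,y],zz);print(name,len(x),x.mean(),y.mean(),p.mean(0).round(4),'min',p.min(0).round(3),'max',p.max(0).round(3));return p
roi=(xx>235)&(xx<400)&(yy>135)&(yy<245)
cen(roi&(((H<6)|(H>174))&(S>150)&(V>80)&(xx>375)),0.075,'peg')
cen(roi&(H>20)&(H<35)&(S>130)&(xx>350),0.044,'bar')
cen(roi&(H>6)&(H<16)&(S>150)&(xx<300),0.042,'disc')
dark=roi&(V<60)
def line(sel,zz,name,ax):
    # weighted darkness centroid per row/col then line fit
    y,x=np.nonzero(sel);p=onplane(ci,np.c_[x,y],zz)[:,:2]
    q=np.polyfit(p[:,1-ax],p[:,ax],1);print(name,len(p),q.round(4),'mean',p.mean(0).round(4),'rng',p.min(0).round(3),p.max(0).round(3))
line(dark&(yy>225)&(xx>242)&(xx<310),.026,'outer entry x(y)',0)
line(dark&(yy>190)&(yy<207)&(xx>242)&(xx<310),.026,'inner entry x(y)',0)
line(dark&(yy>150)&(yy<185)&(xx>355)&(xx<364),.026,'outer dock y(x)',1)
line(dark&(yy>150)&(yy<185)&(xx>322)&(xx<336),.026,'inner dock y(x)',1)
```

```text
peg 14 387.92857142857144 217.64285714285714 [ 0.4948 -0.2248  0.075 ] min [ 0.491 -0.231  0.075] max [ 0.5   -0.219  0.075]
bar 177 374.0508474576271 194.819209039548 [ 0.5703 -0.1867  0.044 ] min [ 0.502 -0.224  0.044] max [ 0.628 -0.149  0.044]
disc 306 259.4673202614379 206.86601307189542 [0.5358 0.1812 0.042 ] min [0.468 0.134 0.042] max [0.706 0.258 0.042]Traceback (most recent call last):
  File "<stdin>", line 19, in <module>
  File "<stdin>", line 17, in line
  File "h.py", line 12, in onplane
    c,d=ray(ci,px)
        ~~~^^^^^^^
  File "h.py", line 7, in ray
    p=cv2.undistortPoints(np.array(px,float).reshape(-1,1,2),K,np.array([ci['k1'],0,0,0.])).reshape(-1,2)
      ~~~~~~~~~~~~~~~~~~~^^^^^^^^^^^^^^^^^^^^^^^^^^^^^^^^^^^^^^^^^^^^^^^^^^^^^^^^^^^^^^^^^^
cv2.error: OpenCV(4.12.0) /io/opencv/modules/calib3d/src/undistort.dispatch.cpp:347: error: (-215:Assertion failed) CV_IS_MAT(_src) && CV_IS_MAT(_dst) && (_src->rows == 1 || _src->cols == 1) && (_dst->rows == 1 || _dst->cols == 1) && _src->cols + _src->rows - 1 == _dst->rows + _dst->cols - 1 && (CV_MAT_TYPE(_src->type) == CV_32FC2 || CV_MAT_TYPE(_src->type) == CV_64FC2) && (CV_MAT_TYPE(_dst->type) == CV_32FC2 || CV_MAT_TYPE(_dst->type) == CV_64FC2) in function 'cvUndistortPointsInternal'
```

View pics/topcrop.png

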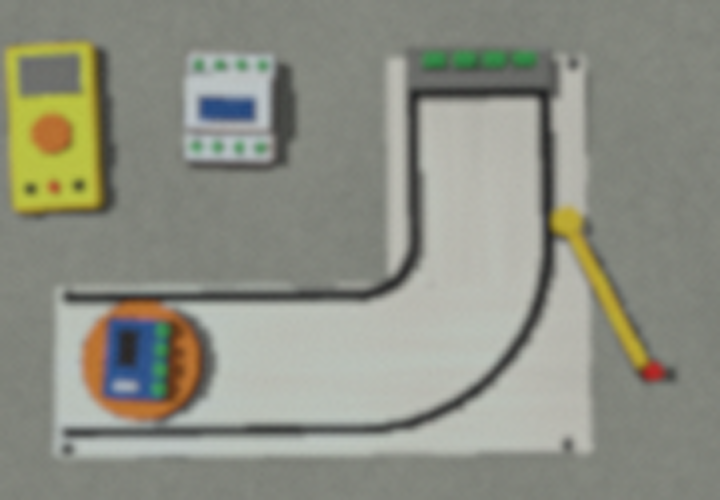

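The crop shows the wall lines: entry walls at v≈296 and 432, dock walls at u≈413 and 547. It also shows the pivot at (567,221), the peg at (653,372), and the disc centred at (142,360).

Run:
```python
from h import *
im=np.load('top0.npz')['im'];ci=cam('top')
hsv=cv2.cvtColor(im,cv2.COLOR_RGB2HSV);H,S,V=[hsv[...,i].astype(int) for i in range(3)]
yy,xx=np.mgrid[:400,:640]
w=np.clip(150-im.max(2).astype(float),0,None)
def cols(x0,x1,y0,y1):
    s=w[y0:y1,x0:x1];return np.c_[np.arange(x0,x1),(s*np.arange(y0,y1)[:,None]).sum(0)/s.sum(0)]
def rows(x0,x1,y0,y1):
    s=w[y0:y1,x0:x1];return np.c_[(s*np.arange(x0,x1)).sum(1)/s.sum(1),np.arange(y0,y1)]
L={}
for n,px,ax in [('outE',cols(245,310,229,237),0),('inE',cols(280,312,195,203),0),('outD',rows(357,366,152,172),1),('inD',rows(323,334,152,180),1)]:
    p=onplane(ci,px,.026)[:,:2];q=np.polyfit(p[:,1-ax],p[:,ax],1);L[n]=q;print(n,q.round(4),'at mean',p.mean(0).round(4))
s1=(L['outE'][0]+L['inE'][0])/2; s2=(L['outD'][0]+L['inD'][0])/2
print('yaw est',-s1,s2)
# block face (dark line at row ~148)
px=cols(335,357,144,153);print('face top?',onplane(ci,px,.03)[:,:2].mean(0).round(4))
m=(xx>242)&(xx<282)&(yy>195)&(yy<235)&(S>130)&((H<17)&(H>5))
c=max(cv2.findContours(m.astype(np.uint8),cv2.RETR_EXTERNAL,cv2.CHAIN_APPROX_NONE)[0],key=len)
(cx,cy),r=cv2.minEnclosingCircle(c);print('disc px',cx,cy,r,onplane(ci,[[cx,cy]],.042).round(4), 'r',r*1.28/415)
m=(xx>350)&(yy<190)&(yy>170)&(xx<380)&(H>20)&(H<35)&(S>130)
y,x=np.nonzero(m&(yy<186));print('pivotpx',x.mean(),y.mean(),onplane(ci,[[366.4,180]],.05).round(4))
a=0.5*(-s1+s2)
R=np.array([[np.cos(a),-np.sin(a)],[np.sin(a),np.cos(a)]])
# centre lines
A=np.array([[1,-s1],[-s2,1]]);b=np.array([(L['outE'][1]+L['inE'][1])/2,(L['outD'][1]+L['inD'][1])/2])
X=np.linalg.solve(A,b)  # = home(-170,0)
home=X+R@[.17,0];print('a',a,'home',home.round(4))
for n,v in dict(bend=(-.07,.1),pivot=(-.06,-.069),entry=(-.17,.34)).items(): print(n,(home+R@v).round(4))
```

```text
outE [-0.002   0.4544] at mean [0.4542 0.1266]
inE [-0.0098  0.5648] at mean [0.5641 0.0664]
outD [ 0.0217 -0.164 ] at mean [ 0.6824 -0.1492]
inD [ 0.0135 -0.0494] at mean [ 0.6704 -0.0404]
yaw est 0.005907007300543035 0.017561842142733642
face top? [ 0.7314 -0.0984]
disc px 260.4321594238281 214.14341735839844 15.15083122253418 [[0.5121 0.1778 0.042 ]] r 0.04673027461408133
pivotpx 366.15384615384613 180.8653846153846 [[ 0.6175 -0.1626  0.05  ]]
a 0.011734424721638338 home [ 0.6802 -0.0958]
bend [0.609  0.0034]
pivot [ 0.621  -0.1655]
entry [0.5062 0.2422]
```

Call:
{"op": "play_rows", "data": {
  "motion": [
    [-3.5, -1.7, 0, 0, 0, 0.11, -1],
    [-7, -3.4, 0, 0, 0, 0.22, -1],
    [-11, -5.2, 0, 0, 0, 0.34, -1],
    [-15, -7, 0, 0, 0, 0.45, -1],
    [-19, -9, 0, 0, 0, 0.56, -1]
  ]
}}

```text
clock: 0.6
position: [0.3989, 0.4033, 0.2312]
tool_rot: [-3.141, 0.0, 2.141]
force: [0.5, 1.1, -0.5]
grip_width: 0.0123
finger_force: 0.0
```

```bash
cat >> h.py <<'E'
from scipy.spatial.transform import Rotation as Ro
def tomove(target,yaw=1.583):
    s=observe();R0=Ro.from_euler('xyz',s['tool_rot']);R1=Ro.from_euler('xyz',[np.pi,0,yaw])
    print('pos',s['position'].round(4),'rot',s['tool_rot'].round(3),'F',s['force'].round(2),'t',round(float(s['clock']),2),'q',s['qpos'].round(2))
    print('cm',(R0.inv().apply(np.array(target)-s['position'])*100).round(2),'rv',(R0.inv()*R1).as_rotvec().round(3))
E
python3 -c "
from h import *
tomove([.507,.268,.15])"
```

```text
pos [0.3989 0.4033 0.2312] rot [-3.141  0.     2.141] F [ 0.5   1.11 -0.51] t 0.6 q [-0.99  0.43  0.13  1.76 -0.07  0.95 -0.26]
cm [-17.23   1.79   8.12] rv [-0.     0.     0.558]
```

Call:
{"op": "play_rows", "data": {
  "motion": [
    [-3.5, 0.4, 0, 0, 0, 0.11, -1],
    [-7, 0.8, 0, 0, 0, 0.22, -1],
    [-10.5, 1.2, 2, 0, 0, 0.34, -1],
    [-14, 1.5, 5, 0, 0, 0.45, -1],
    [-17.2, 1.8, 8, 0, 0, 0.56, -1]
  ]
}}

```text
clock: 1.1
position: [0.5076, 0.2688, 0.1506]
tool_rot: [3.141, -0.0, 1.581]
force: [1.1, 1.0, -0.1]
grip_width: -0.0001
finger_force: 0.0
```

Run:
```python
from h import *
tomove([.507,.268,.15])
ci=cam('wrist');im,d=viewer.grab_frame('wrist');cv2.imwrite('pics/w1.png',im[:,:,::-1]);print(ci)
```

```text
pos [0.5076 0.2688 0.1506] rot [ 3.141 -0.     1.581] F [ 1.08  1.04 -0.1 ] t 1.1 q [-0.78  0.56  0.27  1.82 -0.2   0.79 -0.4 ]
cm [-0.08 -0.07  0.06] rv [ 0.001 -0.    -0.002]
{'fx': 321.5198362962638, 'fy': 321.5198362962638, 'cx': 319.444504547758, 'cy': 202.58131194035172, 'k1': 0.018846722016423637, 'R': array([[ 9.99939469e-01,  1.10022466e-02, -9.67918562e-05],
       [ 1.04839561e-02, -9.50091623e-01,  3.11794795e-01],
       [ 3.33848209e-03, -3.11776937e-01, -9.50149460e-01]]), 't': array([-0.51028389,  0.23472032,  0.38584269])}
```

View pics/w1.png

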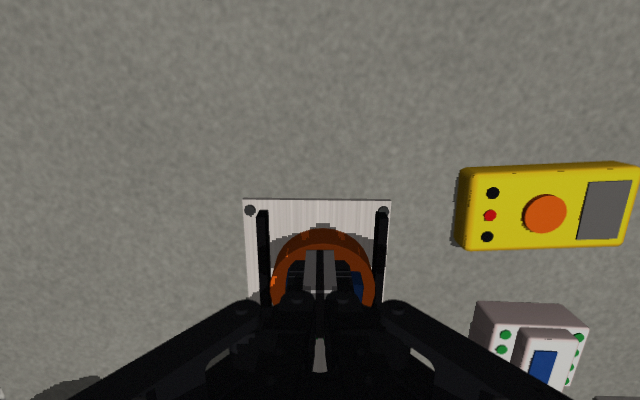

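The wrist view shows the walls' ends at columns 263 and 381, row 210. The disc's rear rim is at about (321,229).

Run:
```python
from h import *
import cv2
ci=cam('wrist')
p=onplane(ci,[[263,211],[381,211]],.026);print(p.round(4),p.mean(0).round(4))
print('rear rim',onplane(ci,[[321,229]],.042).round(4),onplane(ci,[[272,285],[376,285]],.042).round(4))
```

```text
[[0.4591 0.2485 0.026 ]
 [0.5615 0.2485 0.026 ]] [0.5103 0.2485 0.026 ]
rear rim [[0.5095 0.2384 0.042 ]] [[0.4662 0.1848 0.042 ]
 [0.558  0.1849 0.042 ]]
```

Call:
{"op": "play_rows", "data": {
  "motion": [
    [0, 0, 4, 0, 0, 0, -1],
    [0, 0, 8, 0, 0, 0, -1],
    [0, 0.1, 11, 0, 0, 0, -1],
    [-0.3, 0.1, 12.8, 0, 0, 0, -1],
    [-0.6, 0.1, 12.8, 0, 0, 0, -1]
  ]
}}

```text
clock: 1.65
position: [0.5064, 0.2634, 0.0209]
tool_rot: [-3.138, 0.002, 1.586]
force: [-0.7, -1.0, 0.6]
grip_width: -0.0001
finger_force: 0.0
```

Call:
{"op": "play_rows", "data": {
  "motion": [
    [-0.4, 0, 0, 0, 0, 0, -1],
    [-0.8, 0, 0, 0, 0, 0, -1],
    [-1.2, 0, 0, 0, 0, 0, -1],
    [-1.6, 0, 0, 0, 0, 0, -1],
    [-2, 0, 0, 0, 0, 0, -1]
  ]
}}

```text
clock: 2.15
position: [0.5083, 0.244, 0.0238]
tool_rot: [3.141, -0.0, 1.586]
force: [-0.5, -0.5, -0.5]
grip_width: 0.0
finger_force: 0.0
```

Call:
{"op": "play_rows", "data": {
  "motion": [
    [-0.4, 0, 0, 0, 0, 0, -1],
    [-0.8, 0, 0, 0, 0, 0, -1],
    [-1.2, 0, 0, 0, 0, 0, -1],
    [-1.6, 0, 0, 0, 0, 0, -1],
    [-2, 0, 0, 0, 0, 0, -1]
  ]
}}

```text
clock: 2.65
position: [0.5084, 0.2239, 0.0233]
tool_rot: [3.142, -0.0, 1.586]
force: [-0.3, 1.1, 2.0]
grip_width: 0.0001
finger_force: 0.9
```

```bash
cat >> h.py <<'E'
def carrier():
    """disc centre from the top camera: centroid of the hull of orange+module pixels near the track"""
    ci=cam('top');im,_=viewer.grab_frame('top')
    hsv=cv2.cvtColor(im,cv2.COLOR_RGB2HSV);H,S,V=[hsv[...,i].astype(int) for i in range(3)]
    m=((S>130)&(H<17)&(H>5)&(V>60)).astype(np.uint8);m[:130]=0;m[245:]=0;m[:,:242]=0;m[:,366:]=0
    y,x=np.nonzero(m);(c,r)=cv2.minEnclosingCircle(np.c_[x,y].astype(np.float32)) if len(x) else ((0,0),0)
    print('carrier px',np.round(c,1),'r',round(r,1),onplane(ci,[c],.042)[0].round(4));return im
E
python3 -c "
from h import *
carrier();tomove([.507,.268,.022])"
```

```text
carrier px [264.9 214.3] r 14.9 [0.5114 0.1635 0.042 ]
pos [0.5085 0.2231 0.0233] rot [-3.142  0.     1.585] F [1.18 0.35 0.32] t 2.7 q [-0.65  0.73  0.18  1.93 -0.25  0.51 -0.28]
cm [ 4.49 -0.08  0.13] rv [-0.     0.     0.002]
```

Call:
{"op": "play_rows", "data": {
  "motion": [
    [-0.6, 0, 0, 0, 0, 0, -1],
    [-1.2, 0, 0, 0, 0, 0, -1],
    [-1.8, 0, 0, 0, 0, 0, -1],
    [-2.4, 0, 0, 0, 0, 0, -1],
    [-3, 0, 0, 0, 0, 0, -1]
  ]
}}

```text
clock: 3.2
position: [0.5088, 0.1936, 0.0233]
tool_rot: [-3.141, 0.0, 1.586]
force: [-0.6, 1.9, 1.2]
grip_width: 0.0002
finger_force: 0.7
```

Call:
{"op": "play_rows", "data": {
  "motion": [
    [-0.6, 0, 0, 0, 0, 0, -1],
    [-1.2, 0, 0, 0, 0, 0, -1],
    [-1.8, 0, 0, 0, 0, 0, -1],
    [-2.4, 0, 0, 0, 0, 0, -1],
    [-3, 0, 0, 0, 0, 0, -1]
  ]
}}

```text
clock: 3.7
position: [0.5093, 0.1637, 0.0233]
tool_rot: [-3.142, 0.0, 1.586]
force: [-0.2, 0.0, -1.0]
grip_width: -0.0002
finger_force: 0.6
```

Call:
{"op": "play_rows", "data": {
  "motion": [
    [-0.6, 0, 0, 0, 0, 0, -1],
    [-1.2, 0, 0, 0, 0, 0, -1],
    [-1.8, 0, 0, 0, 0, 0, -1],
    [-2.4, 0, 0, 0, 0, 0, -1],
    [-3, 0, 0, 0, 0, 0, -1]
  ]
}}

```text
clock: 4.2
position: [0.5098, 0.1337, 0.0233]
tool_rot: [-3.142, 0.0, 1.586]
force: [-0.6, 0.5, 0.3]
grip_width: -0.0005
finger_force: 0.6
```

Call:
{"op": "play_rows", "data": {
  "motion": [
    [-0.6, 0, 0, 0, 0, 0, -1],
    [-1.2, 0, 0, 0, 0, 0, -1],
    [-1.8, 0, 0, 0, 0, 0, -1],
    [-2.4, 0, 0, 0, 0, 0, -1],
    [-3, 0, 0, 0, 0, 0, -1]
  ]
}}

```text
clock: 4.7
position: [0.5102, 0.1038, 0.0233]
tool_rot: [-3.142, 0.0, 1.586]
force: [0.1, 1.4, -0.0]
grip_width: -0.0004
finger_force: 0.6
```

Call:
{"op": "play_rows", "data": {
  "motion": [
    [-0.6, 0, 0, 0, 0, 0, -1],
    [-1.2, 0, 0, 0, 0, 0, -1],
    [-1.8, 0, 0, 0, 0, 0, -1],
    [-2.4, 0, 0, 0, 0, 0, -1],
    [-3, 0, 0, 0, 0, 0, -1]
  ]
}}

```text
clock: 5.2
position: [0.5107, 0.0738, 0.0233]
tool_rot: [3.142, 0.0, 1.586]
force: [-0.6, -0.0, -0.9]
grip_width: -0.0
finger_force: 0.6
```

```bash
python3 -c "
from h import *
carrier();tomove([.507,.268,.022])"
```

```text
carrier px [312.5 213.3] r 14.7 [0.5129 0.0108 0.042 ]
pos [0.5107 0.0726 0.0233] rot [-3.142e+00  1.000e-03  1.585e+00] F [-0.48 -1.29  0.3 ] t 5.25 q [-0.36  0.69  0.14  2.03 -0.21  0.44 -0.05]
cm [19.54 -0.09  0.12] rv [-0.     0.001  0.002]
```

Call:
{"op": "play_rows", "data": {
  "motion": [
    [-0.3, 0, 0, 0, 0, 0, -1],
    [-0.6, 0, 0, 0, 0, 0, -1],
    [-0.9, 0, 0, 0, 0, 0, -1],
    [-0.9, 0, 0, 0, 0, 0, -1],
    [-0.9, 0, 0, 0, 0, 0, -1]
  ]
}}

```text
clock: 5.75
position: [0.5108, 0.0651, 0.0233]
tool_rot: [3.142, 0.0, 1.586]
force: [-0.4, -0.2, -0.5]
grip_width: 0.0
finger_force: 0.0
```

Call:
{"op": "play_rows", "data": {
  "motion": [
    [-0.61, -0.34, 0, 0, 0, -0.06, -1],
    [-1.24, -0.65, 0, 0, 0, -0.12, -1],
    [-1.89, -0.91, 0, 0, 0, -0.18, -1],
    [-2.55, -1.14, 0, 0, 0, -0.24, -1],
    [-3.22, -1.33, 0, 0, 0, -0.3, -1]
  ]
}}

```text
clock: 6.25
position: [0.4978, 0.0328, 0.0233]
tool_rot: [-3.142, -0.0, 1.889]
force: [0.8, 0.2, -0.2]
grip_width: 0.0001
finger_force: 0.6
```

Call:
{"op": "play_rows", "data": {
  "motion": [
    [-0.61, -0.34, 0, 0, 0, -0.06, -1],
    [-1.24, -0.65, 0, 0, 0, -0.12, -1],
    [-1.89, -0.91, 0, 0, 0, -0.18, -1],
    [-2.55, -1.14, 0, 0, 0, -0.24, -1],
    [-3.22, -1.33, 0, 0, 0, -0.3, -1]
  ]
}}

```text
clock: 6.75
position: [0.4952, -0.0019, 0.0233]
tool_rot: [-3.142, -0.0, 2.189]
force: [0.2, 1.4, -0.3]
grip_width: -0.0001
finger_force: 0.8
```

```bash
cat >> h.py <<'E'
def bendpose():
    s=observe();th=s['tool_rot'][2]-1.583
    C=np.array([.611,.0035]);t=np.array([np.sin(th),-np.cos(th)]);r=np.array([-np.cos(th),-np.sin(th)])
    v=s['position'][:2]-C;print('th',th,'radial(should .1)',v@r,'behind(should .06)',-v@t)
E
python3 -c "
from h import *
carrier();tomove([.507,.268,.022]);bendpose()"
```

```text
carrier px [339. 209.] r 12.4 [ 0.526 -0.074  0.042]
pos [ 0.4952 -0.0033  0.0233] rot [-3.141  0.     2.191] F [ 0.24 -2.54 -0.08] t 6.8 q [-0.09  0.66 -0.03  2.07  0.04  0.41  0.47]
cm [21.39 16.73  0.11] rv [-0.     0.001  0.608]
th 0.608228598828114 radial(should .1) 0.0988534251806194 behind(should .06) 0.060599723639761925
```

Call:
{"op": "play_rows", "data": {
  "motion": [
    [-0.61, -0.34, 0, 0, 0, -0.06, -1],
    [-1.24, -0.65, 0, 0, 0, -0.12, -1],
    [-1.89, -0.91, 0, 0, 0, -0.18, -1],
    [-2.55, -1.14, 0, 0, 0, -0.24, -1],
    [-3.22, -1.33, 0, 0, 0, -0.3, -1]
  ]
}}

```text
clock: 7.3
position: [0.5029, -0.0357, 0.0232]
tool_rot: [-3.141, -0.0, 2.487]
force: [-0.8, 1.8, -0.1]
grip_width: -0.0001
finger_force: 1.2
```

Call:
{"op": "play_rows", "data": {
  "motion": [
    [-0.61, -0.34, 0, 0, 0, -0.06, -1],
    [-1.24, -0.65, 0, 0, 0, -0.12, -1],
    [-1.89, -0.91, 0, 0, 0, -0.18, -1],
    [-2.55, -1.14, 0, 0, 0, -0.24, -1],
    [-3.22, -1.33, 0, 0, 0, -0.3, -1]
  ]
}}

```text
clock: 7.8
position: [0.5203, -0.0659, 0.0232]
tool_rot: [-3.141, -0.001, 2.787]
force: [-2.0, 1.6, 1.3]
grip_width: -0.0001
finger_force: 0.9
```

```bash
python3 -c "
from h import *
im=carrier();tomove([.507,.268,.022]);bendpose()
im2,_=viewer.grab_frame('side')
a=cv2.resize(im[125:250,285:405],None,fx=4,fy=4);b=cv2.resize(im2[125:265,260:400],None,fx=4,fy=4)
b=cv2.resize(b,(300,500))
cv2.imwrite('pics/m2.png',np.hstack([cv2.resize(a,(480,500)),b])[:,:,::-1])"
```

```text
carrier px [0 0] r 0 [1.2577 1.0795 0.042 ]
pos [ 0.521  -0.067   0.0232] rot [-3.141  0.     2.79 ] F [-1.51 -1.72  0.41] t 7.85 q [ 0.16  0.69 -0.19  1.99  0.27  0.48  0.99]
cm [12.85 30.98  0.11] rv [-0.     0.     1.207]
th 1.2070918161848414 radial(should .1) 0.09796279512044241 behind(should .06) 0.059057826014602334
```

View pics/m2.png

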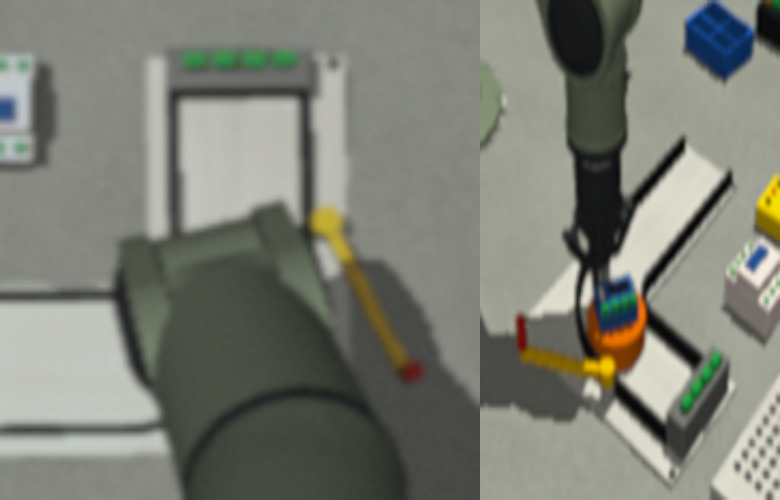

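The top view shows the arm hiding the carrier. The side view (right half) shows the carrier at about (615,325), flat, just out of the bend and pushed from behind, with the keeper still open.

Call:
{"op": "play_rows", "data": {
  "motion": [
    [-0.61, -0.36, 0, 0, 0, -0.06, -1],
    [-1.24, -0.7, 0, 0, 0, -0.12, -1],
    [-1.89, -1.0, 0, 0, 0, -0.18, -1],
    [-2.55, -1.25, 0, 0, 0, -0.24, -1],
    [-3.22, -1.45, 0, 0, 0, -0.3, -1]
  ]
}}

```text
clock: 8.4
position: [0.5452, -0.0904, 0.0231]
tool_rot: [3.141, -0.001, 3.086]
force: [-2.3, 1.6, 0.3]
grip_width: -0.0
finger_force: 0.9
```

```bash
python3 -c "
from h import *
tomove([.611-.06,-.0965,.0232],3.153);bendpose()"
```

```text
pos [ 0.5452 -0.0904  0.0231] rot [ 3.141e+00 -1.000e-03  3.086e+00] F [-2.26  1.58  0.26] t 8.4 q [ 0.26  0.73 -0.28  1.91  0.36  0.55  1.25]
cm [-0.61 -0.57 -0.01] rv [ 0.    -0.001 -0.067]
th 1.5026625991391505 radial(should .1) 0.09820375819795325 behind(should .06) 0.059268048930160536
```

Call:
{"op": "play_rows", "data": {
  "motion": [
    [-0.15, -0.12, 0, 0, 0, -0.015, -1],
    [-0.3, -0.24, 0, 0, 0, -0.03, -1],
    [-0.45, -0.36, 0, 0, 0, -0.045, -1],
    [-0.6, -0.5, 0, 0, 0, -0.065, -1],
    [-0.8, -0.5, 0, 0, 0, -0.065, -1]
  ]
}}

```text
clock: 8.9
position: [0.5532, -0.0965, 0.0233]
tool_rot: [-3.141, -0.0, -3.132]
force: [-1.9, -0.1, -0.7]
grip_width: -0.0005
finger_force: 0.6
```

Call:
{"op": "play_rows", "data": {
  "motion": [
    [-0.5, 0, 0, 0, 0, 0, -1],
    [-1, 0, 0, 0, 0, 0, -1],
    [-1.5, 0, 0, 0, 0, 0, -1],
    [-2, 0, 0, 0, 0, 0, -1],
    [-2.5, 0, 0, 0, 0, 0, -1]
  ]
}}

```text
clock: 9.4
position: [0.5787, -0.096, 0.0233]
tool_rot: [-3.142, -0.0, -3.133]
force: [-1.9, 0.3, 0.5]
grip_width: -0.0001
finger_force: 0.9
```

Call:
{"op": "play_rows", "data": {
  "motion": [
    [-0.5, 0, 0, 0, 0, 0, -1],
    [-1, 0, 0, 0, 0, 0, -1],
    [-1.5, 0, 0, 0, 0, 0, -1],
    [-2, 0, 0, 0, 0, 0, -1],
    [-2.2, 0, 0, 0, 0, 0, -1]
  ]
}}

```text
clock: 9.9
position: [0.6008, -0.0958, 0.0233]
tool_rot: [3.142, 0.0, -3.132]
force: [-2.5, -1.1, 1.7]
grip_width: -0.0003
finger_force: 0.9
```

```bash
python3 -c "
from h import *
tomove([.621,-.0965,.0232],3.153)
im2,_=viewer.grab_frame('side')
b=cv2.resize(im2[165:265,280:400],None,fx=6,fy=6,interpolation=cv2.INTER_CUBIC)
cv2.imwrite('pics/m3.png',b[:,:,::-1])"
```

```text
pos [ 0.6008 -0.0958  0.0233] rot [ 3.142  0.    -3.132] F [-2.52 -1.09  1.73] t 9.9 q [ 0.27  0.79 -0.31  1.76  0.36  0.65  1.33]
cm [-2.02 -0.09  0.01] rv [ 0.     0.    -0.002]
```

View pics/m3.png

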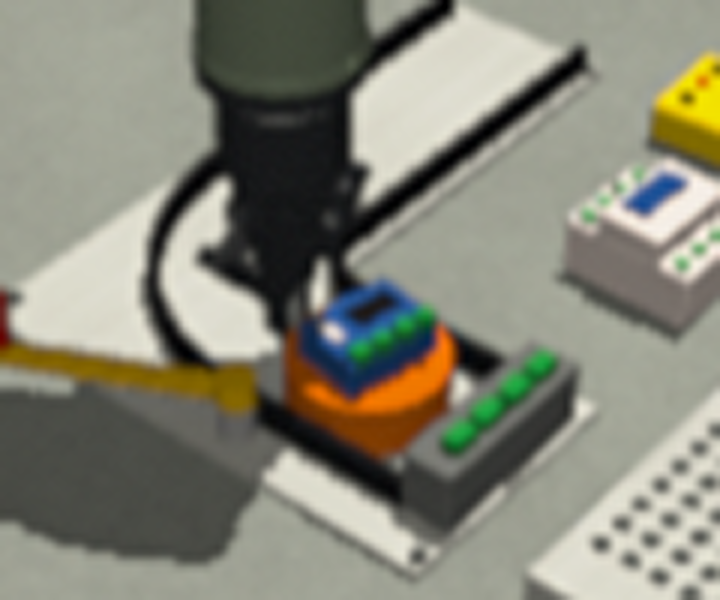

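The side crop shows the carrier upright at (370,380) in the dock lane, with about 2 cm left to the block. I'll close in slowly.

Call:
{"op": "play_rows", "data": {
  "motion": [
    [-0.3, 0, 0, 0, 0, 0, -1],
    [-0.6, 0, 0, 0, 0, 0, -1],
    [-0.9, 0, 0, 0, 0, 0, -1],
    [-1.2, 0, 0, 0, 0, 0, -1],
    [-1.4, 0, 0, 0, 0, 0, -1]
  ]
}}

```text
clock: 10.45
position: [0.6146, -0.0957, 0.0233]
tool_rot: [-3.142, 0.0, -3.132]
force: [-1.1, -0.3, -0.3]
grip_width: -0.0
finger_force: 0.7
```

Call:
{"op": "play_rows", "data": {
  "motion": [
    [-0.04, 0, 0, 0, 0, 0, -1],
    [-0.08, 0, 0, 0, 0, 0, -1],
    [-0.12, 0, 0, 0, 0, 0, -1],
    [-0.16, 0, 0, 0, 0, 0, -1],
    [-0.2, 0, 0, 0, 0, 0, -1]
  ]
}}

```text
clock: 10.95
position: [0.6163, -0.0957, 0.0233]
tool_rot: [-3.142, -0.0, -3.132]
force: [-1.1, -0.3, -0.0]
grip_width: -0.0005
finger_force: 0.6
```

```bash
cat > g.py <<'E'
from h import *
tomove([.621,-.0965,.0232],3.153)
ci=cam('side');im,_=viewer.grab_frame('side')
hsv=cv2.cvtColor(im,cv2.COLOR_RGB2HSV);H,S,V=[hsv[...,i].astype(int) for i in range(3)]
m=((S>130)&(H<17)&(H>5)&(V>60)).astype(np.uint8);m[:165]=0;m[265:]=0;m[:,:320]=0;m[:,370:]=0
y,x=np.nonzero(m);print('orange px x',x.min(),x.max(),'y',y.min(),y.max())
# lateral extremes -> tangent planes of the vertical cylinder; use depth-free: ray through left/right limb at z=.024
c,d=ray(ci,[[x.min()-.5,y[x==x.min()].mean()],[x.max()+.5,y[x==x.max()].mean()]])
print('bottom limb', onplane(ci,[[x[y==y.max()].mean(),y.max()+.5]],.006).round(4))
E
python3 g.py
```

```text
pos [ 0.6163 -0.0957  0.0233] rot [-3.142 -0.    -3.132] F [-1.14 -0.27 -0.05] t 10.95 q [ 0.27  0.8  -0.31  1.72  0.36  0.68  1.34]
cm [-0.47 -0.08  0.01] rv [-0.    -0.    -0.002]
orange px x 331 359 y 222 242
bottom limb [[ 0.7032 -0.1285  0.006 ]]
```

Call:
{"op": "play_rows", "data": {
  "motion": [
    [-0.04, 0, 0, 0, 0, 0, -1],
    [-0.08, 0, 0, 0, 0, 0, -1],
    [-0.12, 0, 0, 0, 0, 0, -1],
    [-0.16, 0, 0, 0, 0, 0, -1],
    [-0.2, 0, 0, 0, 0, 0, -1]
  ]
}}

```text
clock: 11.5
position: [0.6183, -0.0957, 0.0233]
tool_rot: [-3.142, -0.0, -3.132]
force: [-1.6, 0.7, -0.0]
grip_width: 0.0
finger_force: 0.7
```

Call:
{"op": "play_rows", "data": {
  "motion": [
    [-0.02, 0, 0, 0, 0, 0, -1],
    [-0.04, 0, 0, 0, 0, 0, -1],
    [-0.06, 0, 0, 0, 0, 0, -1],
    [-0.08, 0, 0, 0, 0, 0, -1],
    [-0.1, 0, 0, 0, 0, 0, -1]
  ]
}}

```text
clock: 12.0
position: [0.6193, -0.0957, 0.0233]
tool_rot: [-3.142, 0.0, -3.132]
force: [-0.9, 0.5, 0.3]
grip_width: 0.0
finger_force: 0.7
```

Call:
{"op": "play_rows", "data": {
  "motion": [
    [-0.02, 0, 0, 0, 0, 0, -1],
    [-0.04, 0, 0, 0, 0, 0, -1],
    [-0.06, 0, 0, 0, 0, 0, -1],
    [-0.08, 0, 0, 0, 0, 0, -1],
    [-0.1, 0, 0, 0, 0, 0, -1]
  ]
}}

```text
clock: 12.5
position: [0.6203, -0.0957, 0.0233]
tool_rot: [-3.142, -0.0, -3.132]
force: [-1.2, 0.6, -0.4]
grip_width: -0.0003
finger_force: 0.7
```

Call:
{"op": "play_rows", "data": {
  "motion": [
    [-0.02, 0, 0, 0, 0, 0, -1],
    [-0.04, 0, 0, 0, 0, 0, -1],
    [-0.06, 0, 0, 0, 0, 0, -1],
    [-0.08, 0, 0, 0, 0, 0, -1],
    [-0.1, 0, 0, 0, 0, 0, -1]
  ]
}}

```text
clock: 13.0
position: [0.6208, -0.0957, 0.0232]
tool_rot: [-3.142, -0.001, -3.132]
force: [-5.4, 0.6, 3.3]
grip_width: -0.0001
finger_force: 3.1
```

Contact with the block: 5.4 N with home at x≈0.6805, matching the estimate. I'll back off and rise.

Call:
{"op": "play_rows", "data": {
  "motion": [
    [0.5, 0, 0, 0, 0, 0, -1],
    [2, 0, 0, 0, 0, 0, -1],
    [4, 0, 0, 0, 0, 0, -1],
    [4.5, 0, -4, 0, 0, 0, -1],
    [4.5, 0, -8, 0, 0, 0, -1]
  ]
}}

```text
clock: 13.5
position: [0.5748, -0.096, 0.1037]
tool_rot: [3.141, -0.002, -3.132]
force: [1.0, -0.0, 1.2]
grip_width: -0.0002
finger_force: 0.0
```

Call:
{"op": "play_rows", "data": {
  "motion": [
    [0, 0, -3, 0, 0, 0, -1],
    [0, 0, -6, 0, 0, 0.1, -1],
    [0, -2, -7, 0, 0, 0.24, -1],
    [1.5, -5, -7, 0, 0, 0.38, -1],
    [3, -9, -7, 0, 0, 0.52, -1]
  ]
}}

```text
clock: 14.0
position: [0.5473, -0.186, 0.174]
tool_rot: [3.141, 0.002, 2.628]
force: [0.4, 0.1, -0.8]
grip_width: -0.0002
finger_force: 0.0
```

```bash
python3 -c "
from h import *
tomove([.514,-.2655,.15],2.01)"
```

```text
pos [ 0.5473 -0.186   0.174 ] rot [3.141e+00 2.000e-03 2.628e+00] F [ 0.4   0.06 -0.84] t 14.0 q [ 0.41  0.52 -0.25  1.77  0.16  0.86  1.14]
cm [-1.   -8.56  2.39] rv [0.002 0.001 0.618]
```

Call:
{"op": "play_rows", "data": {
  "motion": [
    [-0.2, -1.7, 0.5, 0, 0, 0.12, -1],
    [-0.4, -3.4, 1, 0, 0, 0.25, -1],
    [-0.6, -5.2, 1.5, 0, 0, 0.38, -1],
    [-0.8, -7, 2, 0, 0, 0.5, -1],
    [-1, -8.6, 2.4, 0, 0, 0.62, -1]
  ]
}}

```text
clock: 14.5
position: [0.5134, -0.2672, 0.1492]
tool_rot: [3.141, 0.001, 2.005]
force: [-0.7, 0.3, -0.2]
grip_width: 0.0003
finger_force: 0.0
```

Run:
```python
from h import *
tomove([.514,-.2655,.052],2.01)
ci=cam('wrist');im,d=viewer.grab_frame('wrist');cv2.imwrite('pics/w2.png',im[:,:,::-1])
hsv=cv2.cvtColor(im,cv2.COLOR_RGB2HSV);H,S,V=[hsv[...,i].astype(int) for i in range(3)]
m=((H<6)|(H>174))&(S>150)&(V>60);n,l,st,ce=cv2.connectedComponentsWithStats(m.astype(np.uint8))
for i in range(1,n):
    if st[i,4]>40: print('red',st[i],ce[i],onplane(ci,[ce[i]],.08).round(4),onplane(ci,[ce[i]],.062).round(4))
im=carrier()
tci=cam('top');hs=cv2.cvtColor(im,cv2.COLOR_RGB2HSV);H,S,V=[hs[...,i].astype(int) for i in range(3)]
m=((H<6)|(H>174))&(S>150)&(V>80);m[:195]=0;m[240:]=0;m[:,:375]=0;m[:,405:]=0
y,x=np.nonzero(m);print(len(x),onplane(tci,[[x.mean(),y.mean()]],.075).round(4) if len(x) else '')
```

```text
pos [ 0.5134 -0.2672  0.1492] rot [3.141e+00 1.000e-03 2.005e+00] F [-0.71  0.32 -0.2 ] t 14.5 q [ 0.44  0.55 -0.08  1.8   0.06  0.8   0.76]
cm [0.13 0.12 9.72] rv [ 0.     0.001 -0.005]
red [312 132  24  30 509] [323.29666012 147.12180747] [[ 0.4948 -0.2218  0.08  ]] [[ 0.4961 -0.2241  0.062 ]]
carrier px [345.6 161.6] r 15.1 [ 0.6795 -0.0974  0.042 ]
14 [[ 0.4948 -0.2248  0.075 ]]
```

View pics/w2.png

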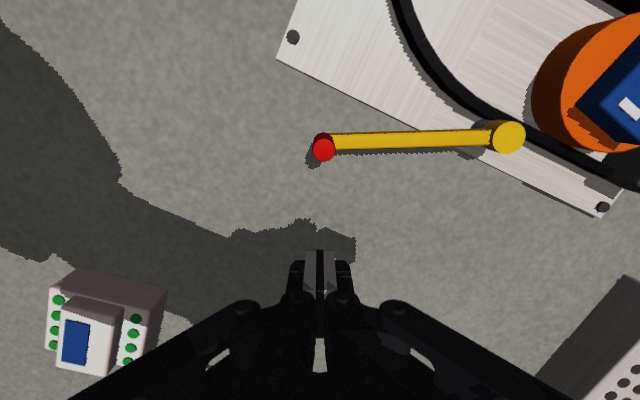

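The wrist view shows the peg straight ahead of the fingers at (323,148), the bar leading to the pivot at (508,137), and the carrier docked at upper right. I'll descend behind the peg.

Call:
{"op": "play_rows", "data": {
  "motion": [
    [0, 0, 3, 0, 0, 0, -1],
    [0, 0, 6, 0, 0, 0, -1],
    [0, 0.1, 8.5, 0, 0, 0, -1],
    [0.4, 0.1, 9.7, 0, 0, 0, -1],
    [1, 0.1, 9.7, 0, 0, 0, -1]
  ]
}}

```text
clock: 15.1
position: [0.5099, -0.2558, 0.0513]
tool_rot: [-3.141, -0.002, 2.012]
force: [0.3, -0.2, -0.4]
grip_width: 0.0002
finger_force: 0.0
```

Call:
{"op": "play_rows", "data": {
  "motion": [
    [0.4, 0, 0, 0, 0, 0, -1],
    [0.8, 0, 0, 0, 0, 0, -1],
    [1.2, 0, 0, 0, 0, 0, -1],
    [1.6, 0, 0, 0, 0, 0, -1],
    [1.8, 0, 0, 0, 0, 0, -1]
  ]
}}

```text
clock: 15.6
position: [0.5028, -0.2402, 0.0527]
tool_rot: [3.141, 0.0, 2.011]
force: [0.2, -0.8, -0.6]
grip_width: 0.0003
finger_force: 0.2
```

```bash
cat > k.py <<'E'
from h import *
s=observe();P=np.array([.6213,-.1654]);a=.0117
p=s['position'][:2];yaw=s['tool_rot'][2];t=np.array([np.cos(yaw),np.sin(yaw)]);n=np.array([np.sin(yaw),-np.cos(yaw)])
v=P-p;print('pivot in tool (want .020,.138):',(v@t).round(4),(v@n).round(4),'k from yaw',round(np.pi/2-yaw+a,3),'F',s['force'].round(1),'ff',s['finger_force'],'z',s['position'][2].round(4),'t',s['clock'],'q7',s['qpos'][6].round(2))
E
python3 k.py
```

```text
pivot in tool (want .020,.138): 0.0172 0.1391 k from yaw -0.429 F [ 0.2 -0.8 -0.6] ff 0.19507810939103365 z 0.0527 t 15.6 q7 0.71
```

Call:
{"op": "play_rows", "data": {
  "motion": [
    [0.83, -0.09, 0, 0, 0, 0.06, -1],
    [1.67, -0.14, 0, 0, 0, 0.12, -1],
    [2.5, -0.13, 0, 0, 0, 0.18, -1],
    [3.34, -0.08, 0, 0, 0, 0.24, -1],
    [4.17, 0.03, 0, 0, 0, 0.3, -1]
  ]
}}

```text
clock: 16.1
position: [0.4851, -0.2025, 0.0524]
tool_rot: [3.141, 0.0, 1.708]
force: [-0.5, -1.9, -0.2]
grip_width: 0.0001
finger_force: 0.3
```

Call:
{"op": "play_rows", "data": {
  "motion": [
    [0.83, -0.09, 0, 0, 0, 0.06, -1],
    [1.67, -0.14, 0, 0, 0, 0.12, -1],
    [2.5, -0.13, 0, 0, 0, 0.18, -1],
    [3.34, -0.08, 0, 0, 0, 0.24, -1],
    [4.17, 0.03, 0, 0, 0, 0.3, -1]
  ]
}}

```text
clock: 16.6
position: [0.4796, -0.161, 0.0524]
tool_rot: [3.142, 0.0, 1.408]
force: [-0.7, -0.3, -0.8]
grip_width: 0.0002
finger_force: 0.3
```

Call:
{"op": "play_rows", "data": {
  "motion": [
    [0.83, -0.09, 0, 0, 0, 0.06, -1],
    [1.67, -0.14, 0, 0, 0, 0.12, -1],
    [2.5, -0.13, 0, 0, 0, 0.18, -1],
    [3.34, -0.08, 0, 0, 0, 0.24, -1],
    [4.17, 0.03, 0, 0, 0, 0.3, -1]
  ]
}}

```text
clock: 17.1
position: [0.4867, -0.1199, 0.0524]
tool_rot: [3.142, -0.0, 1.108]
force: [-0.8, -0.7, -0.1]
grip_width: -0.0002
finger_force: 0.3
```

```bash
python3 k.py
```

```text
pivot in tool (want .020,.138): 0.0193 0.1408 k from yaw 0.474 F [-0.8 -0.7 -0.1] ff 0.25609530159272254 z 0.0524 t 17.1 q7 -0.12
```

Call:
{"op": "play_rows", "data": {
  "motion": [
    [0.83, -0.05, 0, 0, 0, 0.06, -1],
    [1.67, -0.07, 0, 0, 0, 0.12, -1],
    [2.5, -0.05, 0, 0, 0, 0.18, -1],
    [3.34, 0.05, 0, 0, 0, 0.24, -1],
    [4.17, 0.2, 0, 0, 0, 0.3, -1]
  ]
}}

```text
clock: 17.6
position: [0.5071, -0.0833, 0.0524]
tool_rot: [-3.141, -0.0, 0.808]
force: [0.1, -0.2, -0.4]
grip_width: 0.0
finger_force: 0.3
```

Call:
{"op": "play_rows", "data": {
  "motion": [
    [0.83, -0.09, 0, 0, 0, 0.06, -1],
    [1.67, -0.14, 0, 0, 0, 0.12, -1],
    [2.5, -0.13, 0, 0, 0, 0.18, -1],
    [3.34, -0.08, 0, 0, 0, 0.24, -1],
    [4.17, 0.03, 0, 0, 0, 0.3, -1]
  ]
}}

```text
clock: 18.1
position: [0.5361, -0.0533, 0.0524]
tool_rot: [-3.141, -0.0, 0.508]
force: [0.0, -0.5, -0.9]
grip_width: -0.0003
finger_force: 0.2
```

Call:
{"op": "play_rows", "data": {
  "motion": [
    [0.83, -0.09, 0, 0, 0, 0.06, -1],
    [1.67, -0.14, 0, 0, 0, 0.12, -1],
    [2.5, -0.13, 0, 0, 0, 0.18, -1],
    [3.34, -0.08, 0, 0, 0, 0.24, -1],
    [4.17, 0.03, 0, 0, 0, 0.3, -1]
  ]
}}

```text
clock: 18.6
position: [0.5727, -0.0332, 0.0524]
tool_rot: [-3.141, -0.0, 0.209]
force: [-0.2, -0.9, 0.5]
grip_width: -0.0001
finger_force: 0.2
```

```bash
python3 k.py
```

```text
pivot in tool (want .020,.138): 0.0202 0.1394 k from yaw 1.374 F [-0.2 -0.9  0.5] ff 0.2370887529104948 z 0.0524 t 18.6 q7 -0.93
```

Call:
{"op": "play_rows", "data": {
  "motion": [
    [0.4, -0.04, 0, 0, 0, 0.03, -1],
    [0.8, -0.09, 0, 0, 0, 0.06, -1],
    [1.25, -0.12, 0, 0, 0, 0.09, -1],
    [1.67, -0.14, 0, 0, 0, 0.12, -1],
    [1.9, -0.14, 0, 0, 0, 0.14, -1]
  ]
}}

```text
clock: 19.1
position: [0.5911, -0.0282, 0.0523]
tool_rot: [3.142, -0.0, 0.069]
force: [-0.5, -0.4, 0.8]
grip_width: 0.0001
finger_force: 0.2
```

Call:
{"op": "play_rows", "data": {
  "motion": [
    [0.08, 0, 0, 0, 0, 0.01, -1],
    [0.16, 0, 0, 0, 0, 0.02, -1],
    [0.24, 0, 0, 0, 0, 0.03, -1],
    [0.32, 0, 0, 0, 0, 0.03, -1],
    [0.4, 0, 0, 0, 0, 0.03, -1]
  ]
}}

```text
clock: 19.6
position: [0.5948, -0.028, 0.0523]
tool_rot: [-3.142, 0.0, 0.041]
force: [-0.4, -0.2, -1.1]
grip_width: -0.0
finger_force: 0.2
```

```bash
python3 k.py
```

```text
pivot in tool (want .020,.138): 0.0209 0.1384 k from yaw 1.542 F [-0.4 -0.2 -1.1] ff 0.1978268986567855 z 0.0523 t 19.6 q7 -1.08
```

Call:
{"op": "play_rows", "data": {
  "motion": [
    [0.06, 0, 0, 0, 0, 0, -1],
    [0.12, 0, 0, 0, 0, 0, -1],
    [0.18, 0, 0, 0, 0, 0, -1],
    [0.24, 0, 0, 0, 0, 0, -1],
    [0.3, 0, 0, 0, 0, 0, -1]
  ]
}}

```text
clock: 20.1
position: [0.5978, -0.0278, 0.0523]
tool_rot: [-3.142, -0.0, 0.041]
force: [-0.7, 0.4, 0.6]
grip_width: -0.0
finger_force: 0.2
```

Call:
{"op": "play_rows", "data": {
  "motion": [
    [0.05, 0, 0, 0, 0, 0, -1],
    [0.1, 0, 0, 0, 0, 0, -1],
    [0.15, 0, 0, 0, 0, 0, -1],
    [0.15, 0, 0, 0, 0, 0, -1],
    [0.15, 0, 0, 0, 0, 0, -1]
  ]
}}

```text
clock: 20.6
position: [0.5993, -0.0278, 0.0523]
tool_rot: [3.142, -0.0, 0.041]
force: [0.2, -0.4, -0.2]
grip_width: -0.0
finger_force: 0.0
```

Call:
{"op": "play_rows", "data": {
  "motion": [
    [-1, 0, 0, 0, 0, 0, -1],
    [-3, 0, 0, 0, 0, 0, -1],
    [-4, 0, -3, 0, 0, 0, -1],
    [-5, 0, -7, 0, 0, 0, -1],
    [-6, 0, -11, 0, 0, 0, -1]
  ]
}}

```text
clock: 21.1
position: [0.5377, -0.0305, 0.1632]
tool_rot: [-3.141, 0.001, 0.04]
force: [0.6, 1.3, 0.8]
grip_width: -0.0003
finger_force: 0.0
```

Call:
{"op": "play_rows", "data": {
  "motion": [
    [-3, -3, -2, 0, 0, 0, -1],
    [-6, -6, -4, 0, 0, 0, -1],
    [-8, -10, -4, 0, 0, 0, -1],
    [-9, -14, -4, 0, 0, 0, -1],
    [-9, -18, -4, 0, 0, 0, -1]
  ]
}}

```text
clock: 21.6
position: [0.4399, 0.1473, 0.2025]
tool_rot: [-3.14, 0.0, 0.041]
force: [1.4, -0.2, 0.4]
grip_width: -0.0002
finger_force: 0.0
```

Run:
```python
from h import *
im=carrier();s=observe();print(s['position'],s['clock'])
im2,_=viewer.grab_frame('side')
a=cv2.resize(im[125:250,285:405],(480,500),interpolation=cv2.INTER_CUBIC);b=cv2.resize(im2[165:265,270:370],(300,300))
b=np.vstack([b,np.zeros((200,300,3),np.uint8)])
cv2.imwrite('pics/m4.png',np.hstack([a,b])[:,:,::-1])
ci=cam('top');hs=cv2.cvtColor(im,cv2.COLOR_RGB2HSV);H,S,V=[hs[...,i].astype(int) for i in range(3)]
m=((H<6)|(H>174))&(S>150)&(V>80);m[:165]=0;m[240:]=0;m[:,:310]=0;m[:,360:]=0
y,x=np.nonzero(m);print(len(x));p=onplane(ci,[[x.mean(),y.mean()]],.075)[0];print(p)
v=p[:2]-[.6213,-.1654];print('k',np.arctan2(v[1],-v[0])+.0117,np.hypot(*v))
```

```text
carrier px [340.6 166.2] r 21.5 [ 0.6646 -0.081   0.042 ]
[0.44011664 0.15376811 0.20209691] 21.65
11
[ 0.61645191 -0.02535515  0.075     ]
k 1.54789202745854 0.14012873781105556
```

View pics/m4.png

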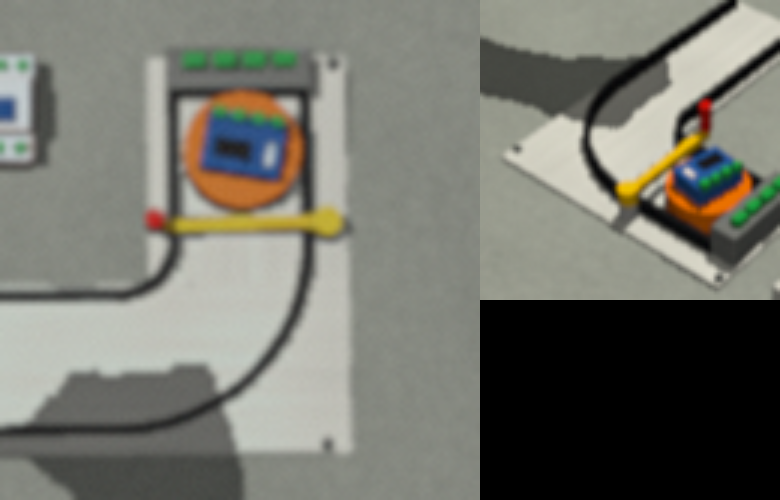

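The carrier, at (245,150), is against the block. The bar lies fully across behind it from pivot (328,222) to peg (155,219), k≈1.55, and the arm is clear.

```bash
python3 -c "
from workcell import bot
print(bot.job_done())"
```

```text
the job is handed in; nothing more can be done
None
```

The carrier is docked against the block and the keeper bar is across the lane behind it at about 1.55 rad. The arm is clear, no bystander was approached, and the job was handed in at about 22 s; the highest tool force I read was about 6 N, sampled once per move call.

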